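# Load a rubber mould onto the injector's nozzle with light clamping pressure

## Robot

A 6-joint arm with a two-finger parallel gripper is mounted at the origin on the work surface. World frame = base frame: x ahead of the robot, y to its left, z up, the work surface at z = 0. Lengths are in m, angles in rad, forces in N, time in s.
With the tool pointing down it reaches from about 0.35 to 0.975 m from the base axis. Payload 4.9 kg.
Tool frame: the origin (TCP) lies at the very end of the fingers, on their centre line; the grasp point (between the pads) lies ctrl.hold_point_z behind it (ctrl.hold_point_z is the distance from the TCP to the grasp point, in m); z points along the fingers, y is the line along which they close (so a half turn about z gives the same grasp; the last joint's range is limited). The gripper opens to 85 mm and grips with 20 to 120 N. Pads are 22 mm wide; open, the fingers measure 114 mm over their backs; the gripper's body (76 mm by 85 mm) begins 54 mm behind the grasp point. The pads swing forward as they close: fully open they stand 13 mm farther back than shut.
Start: joints at [-1.333, 0.053, 1.613, -0, 1.476, -0.119], TCP at [0.218, -0.586, 0.231] pointing down, gripper open.
Joint ranges: [-3.01, 3.01], [-1.01, 2.22], [0.06, 2.58], [-1.02, 4.17], [0.09, 2.62], [-3.14, 3.14]. Speed limits (rad/s): [2.57, 2.57, 3.14, 3.14, 3.14, 3.14].

## Interface

Orientations are given as a rotation vector (axis times angle).
In Python, from station import ctrl gives the robot as it stands. The module is installed in compiled form; this text tells all that it offers.
- The arm moves only by the tool jog_arm, never from a script. Its argument "deltas" is a list of rows, each a list of 3 entries, a list of its own where there are three numbers: the closure, from -1 (fully open) to 1 (shut), then the shift along the world's x, y, z scaled (see below), then the turn, a rotation vector about the world's x, y, z scaled (see below). A call has 1 to 12 rows; each row is the pose to reach, as a shift and turn from the pose commanded when the call began, turning the shorter way round; what a row does not reach only later rows make up. The controller multiplies each number of a shift by 0.4 m and each number of a turn by 180 degrees. A row lasts 1/12 s, in which the tool goes at most 41.7 mm and 7.16 degrees, less where a joint would pass 70% of its speed; a pose out of reach is approached as far as the arm can. A call with a number of a shift or a turn outside -1 to 1 is refused whole. A call with a gripper value outside its range is refused whole. The fingers move at their own pace and stop on an object; "squeeze" is the grip in N (left out, the last holds). Time passes only in rows, so rows that repeat a pose let the fingers close. It gives the time, the measured TCP pose, the force, the opening and the grip force at its end, in the units of the state.
- ctrl.get_obs(): the state, without advancing time (a new reading comes with each control period).
- ctrl.get_image(name): name is "scene" or "side" or "wrist"; returns the picture (384x512x3 uint8, red, green, blue); there is no depth.
- ctrl.get_calibration(name): a dict with "K" (3x3 intrinsics, pixels), "extrinsics" (4x4, takes a point from world to camera coordinates). Camera axes: x right, y down, z forward; pixel columns grow to the right and rows downward; lengths in m; the calibration is good to about 2 mm. A picture is of the moment at which its call begins: read the wrist's pose just before it. get_calibration takes no time and is no camera call; for the wrist camera it gives the pose at the moment of the call.
- ctrl.finish_job(): hands the job in; it is judged then, once.
The state is a dict: "t": time; "q": joint angles; "dq": joint speeds; "effort": joint torques, N m; "tool_pos": TCP position; "tool_rot": TCP orientation; "contact_force": force on the tool from outside, world axes, zero at the start; "wrist_torque": the same for the moment, N m; "opening": finger opening in m; "grip_force": force on a finger pad.
Only numpy, scipy, OpenCV 4.12 (cv2) and the standard library are available. Lean on these libraries where they do the work, as an engineer would, in place of code of your own. Each camera call takes 0.05 s, during which the arm holds its last target. There are 200 camera calls.

## Task

Slide the plated rubber mould flush against the clamp's fence, then push the clamp's jaw up behind it so that the mould is left clamped on the injector's nozzle, bearing on the hidden valve pin with about 5 N (the valve is spoilt above 12 N). The mould is soft: do not lift or tip it, nor press on it with the fingers by more than 25 N, and leave the other things where they lie.

Things in the scene. Friction and masses are not known exactly. Their poses are not given: they have to be found in the camera images.
- bed: Fixed mould clamp: steel fence 12 mm thick, 25 mm high. Origin on the table at the foot of its inner face (looks to -x, to the robot). Own x: square to the fence, away from the robot; own y: along it, to the injector. Inner face: plane x = 0, y -130 to +140 mm; the mould lies on the bare table at x < 0, centre at x = -36 mm when flush. Jaw's guide rod behind, x 12 to 57 mm.
- jaw (a joint): How far the clamp's blue jaw has slid along the bed's +y (m), range 0 to 0.16; its front (+y) face is at bed y = -115 mm + this value. Steady sliding drag of 10 N either way; stays where it is left.
- jaw_face (a point): Centre of the jaw's front face (presses the mould), 24 mm above the table, at bed x = -36 mm; axes as the bed's. The blue jaw block reaches 32 mm to either side along x, spans heights 2 to 46 mm and is 24 mm thick: its back face, where it is pushed to bed +y, is at y = -24 mm from here.
- injector: Fixed metal pot, 170 mm across (foot 210 mm), 240 mm high; origin on the table under its centre, at bed (-36, 260) mm, same axes as the bed. A steel valve housing (50 mm wide, 48 mm high) points from it to -y as far as injector y = -115 mm and carries the nozzle.
- nozzle (a point): Fixed point where the nozzle ends when nothing presses it: end of a black rubber sleeve 28 mm across, pointing to bed -y, 24 mm above the table, at bed (-36, 105) mm. The sleeve yields at about 1 N, up to 45 mm. Inside is a sprung valve pin, met by the mould's end after 4 to 20 mm of that travel (differs every time, cannot be seen); its force then rises 0.9 N per mm, for 20 mm.
- mould: The mould to load: loose tan rubber block between two aluminium plates, 72 mm (own x) by 110 mm (own y) by 46 mm high, 0.26 to 0.4 kg; slides on the table with 1.5 to 3.5 N of friction. Origin at the centre of its underside. Begins off the fence on the robot's side, between jaw and nozzle, turned by up to 0.3 rad from the bed's axes.
- block_a: Bystander: loose small bare rubber mould block, tan, 65 x 46 x 28 mm, on the near side of the jaw; origin at the centre of its underside.
- block_b: Bystander: loose small bare rubber mould block, pale, 70 x 48 x 30 mm, on the near side of the injector; origin at the centre of its underside.
- block_c: Bystander: loose small bare rubber mould block, tan, 60 x 45 x 26 mm, beyond the fence; origin at the centre of its underside.
- tin: Bystander: loose amber jar with metal cap, 72 mm across, 75 mm high; origin at the centre of its underside.
- brush: Bystander: loose brush, 190 mm long, lying; origin at its centre line, mid-handle region, on the table.
- pliers: Bystander: loose pliers, 150 mm long, lying; origin at its centre line, mid-handle region, on the table.
- mug: Bystander: loose white mug, 76 mm across, 85 mm high; origin at the centre of its underside.
Mind the look-alikes: they are no part of the job. Leave any purple look-alike of the mould alone.

How it is judged:
At the end, for the whole second after the job is handed in: The mould lies on the table flush and square on the fence (within 4 mm and 0.06 rad), at rest, with the jaw up against its back end (its centre within 60 mm of the jaw face), and is left pressing on the injector's nozzle with 3 to 8 N (contact force between mould and injector between 3 and 8 N and x of mould in the frame of bed between -0.04 and -0.032 m and angle between the x axis of mould and the x axis of bed, either way round below 0.06 rad and y of mould in the frame of jaw_face below 0.06 m and height (world z) of mould below 0.005 m and linear speed of mould below 0.01 m/s); the robot touches nothing.
It fails at once if the mould presses on the injector with more than 12 N (contact force between mould and injector above 12 N).
It fails at once if the fingers press or squeeze the mould with more than 25 N (contact force between the fingers and mould above 25 N).
It fails at once if the mould is lifted more than 15 mm or tipped (height (world z) of mould above 0.015 m or angle between mould's own z axis and vertical above 0.25 rad).
It fails at once if a bystander is moved by more than 20 mm (distance of any of block_a, block_b, block_c, tin, brush, pliers, mug from where it was at the start of the episode above 0.02 m).
It also fails if it takes over 72 s, if anything falls off the work surface, if the arm or the gripper's body presses on something with over 40 N, if the wrist force passes 120 N, or if a joint passes its speed limit or range.

## Working session

There is one attempt and no reset: what is moved stays moved. The work goes in short steps, Python scripts to look and compute and a tool call to move; the robot and the scene stay as the last step left them, time stands still between calls to the robot, and variables do not carry over. Pictures are saved under pics/ and viewed, at most 10 in all, crops included, and the job is handed in when it is done.

Besides the shell and the picture viewer there is one more tool, called after "Emit:" as name(argument=value, ...) on one line, values as JSON. jog_arm: Moves the arm, as the interface text tells. Its arguments: {"type":"object","properties":{"deltas":{"type":"array","items":{"type":"array"}},"squeeze":{"type":"number"}},"required":["deltas"]}

```bash
mkdir -p pics; python3 - <<'E'
from station import ctrl
import cv2,numpy as np
o=ctrl.get_obs();print({k:np.round(v,3).tolist() for k,v in o.items()},ctrl.hold_point_z)
for n in("scene","side"):
    c=ctrl.get_calibration(n);print(n,np.round(c["K"],1).tolist(),np.round(c["extrinsics"],3).tolist())
    cv2.imwrite(f"pics/{n}0.png",ctrl.get_image(n)[:,:,::-1])
E
```

```text
{'t': 0.0, 'q': [-1.333, 0.053, 1.614, 0.0, 1.476, -0.119], 'dq': [-0.0, 0.002, -0.0, 0.001, 0.0, -0.001], 'effort': [-0.004, -39.369, -37.018, -0.0, 0.007, -0.0], 'tool_pos': [0.218, -0.585, 0.23], 'tool_rot': [-3.09, -0.557, 0.0], 'contact_force': [-0.086, 0.595, 0.519], 'wrist_torque': [0.003, 0.005, -0.038], 'grip_force': 0.0, 'opening': 0.085} 0.0187
scene [[383.0, 0.0, 254.1], [0.0, 383.0, 180.2], [0.0, 0.0, 1.0]] [[0.636, 0.772, 0.017, -0.382], [0.519, -0.411, -0.75, -0.286], [-0.571, 0.486, -0.662, 1.516], [0.0, 0.0, 0.0, 1.0]]
side [[464.0, 0.0, 255.2], [0.0, 464.0, 192.5], [0.0, 0.0, 1.0]] [[0.99, -0.142, -0.01, -0.592], [-0.116, -0.765, -0.634, 0.097], [0.082, 0.629, -0.773, 1.629], [0.0, 0.0, 0.0, 1.0]]
```

View pics/scene0.png

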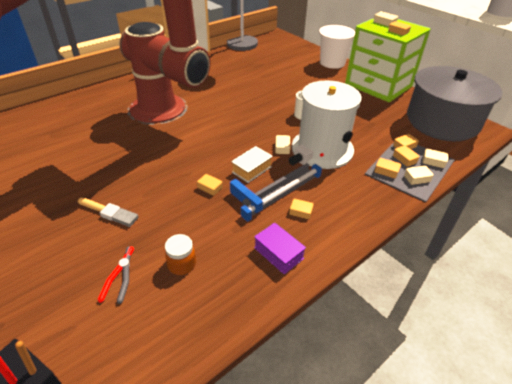

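View pics/side0.png

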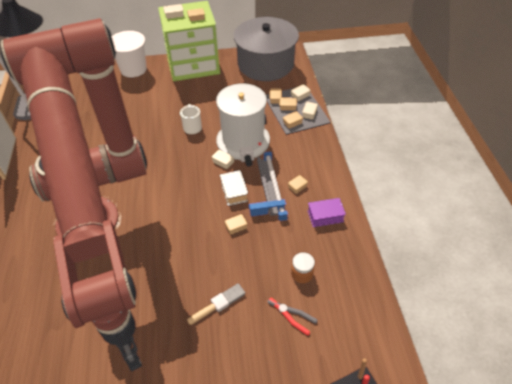

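The scene shows the injector pot at (328,125), blue jaw at (243,195), the mould at (252,165) and the purple look-alike at (280,248). In the side view the mould is at (234,188) and the jaw at (268,208). I'll localise these roughly, then look with the wrist camera.

```bash
cat > h.py <<'E'
from station import ctrl
import cv2,numpy as np
def ray(c,px,z):
    K,E=np.array(c["K"]),np.array(c["extrinsics"]);R,t=E[:3,:3],E[:3,3]
    o=-R.T@t;d=R.T@np.linalg.solve(K,[px[0],px[1],1.]);return (o+d*(z-o[2])/d[2])
def proj(c,P):
    K,E=np.array(c["K"]),np.array(c["extrinsics"]);p=K@(E[:3,:3]@np.asarray(P,float)+E[:3,3]);return p[:2]/p[2]
E
python3 - <<'E'
from h import *
s=ctrl.get_calibration("scene");d=ctrl.get_calibration("side");w=ctrl.get_calibration("wrist")
print("mould",ray(s,(252,162),.046),ray(d,(234,186),.046))
print("jaw",ray(s,(245,193),.046),ray(d,(267,207),.046))
print("pot top",ray(s,(331,93),.24),ray(d,(242,98),.24))
a,b=cv2.imread("pics/scene0.png")[75:225,185:365],cv2.imread("pics/side0.png")[80:250,170:350]
cv2.imwrite("pics/c0.png",cv2.resize(np.hstack([cv2.resize(a,(400,333),interpolation=2),cv2.resize(b,(353,333),interpolation=2)]),None,fx=1.05,fy=1.05))
print(w["K"]);o=ctrl.get_obs();E=np.array(w["extrinsics"]);C=-E[:3,:3].T@E[:3,3];print(C,E[:3,:3],o["tool_pos"])
E
```

```text
mould [0.53984865 0.04040191 0.046     ] [0.52700123 0.03897221 0.046     ]
jaw [ 0.63663655 -0.06444265  0.046     ] [ 0.62882501 -0.07233851  0.046     ]
pot top [0.61737725 0.2770312  0.24      ] [0.59263527 0.28253547 0.24      ]
[[329.4390516    0.         261.6348071 ]
 [  0.         329.4390516  192.85911726]
 [  0.           0.           1.        ]]
[ 0.2880094  -0.55941107  0.37231904] [[ 0.34901432 -0.93711474 -0.00222913]
 [-0.89558781 -0.33424664  0.29360119]
 [-0.27588308 -0.10047464 -0.9559254 ]] [ 0.21814883 -0.5850803   0.23014665]
```

View pics/c0.png

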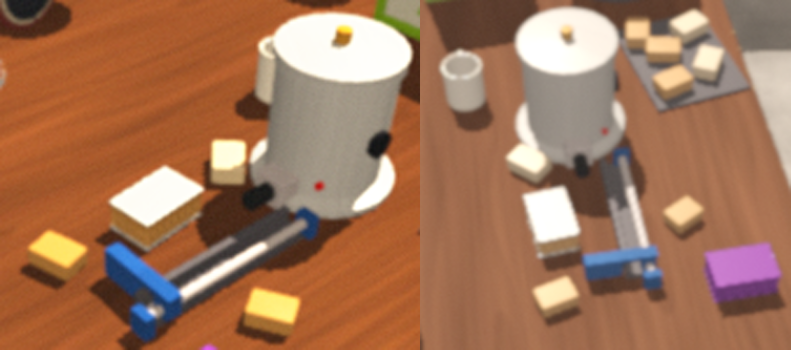

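The crops show the mould (tan between white plates) on the robot's side of the bed, the jaw at the fence's -y end, block_b near the nozzle and block_a near the jaw. I'll move over them for a top view.

Emit:
jog_arm(deltas=[[-1, [0.5, 0.75, 0.25], [0, 0, -0.113]], [-1, [0.5, 0.75, 0.25], [0, 0, -0.113]], [-1, [0.5, 0.75, 0.25], [0, 0, -0.113]], [-1, [0.5, 0.75, 0.25], [0, 0, -0.113]], [-1, [0.5, 0.75, 0.25], [0, 0, -0.113]], [-1, [0.5, 0.75, 0.25], [0, 0, -0.113]], [-1, [0.5, 0.75, 0.25], [0, 0, -0.113]], [-1, [0.5, 0.75, 0.25], [0, 0, -0.113]], [-1, [0.5, 0.75, 0.25], [0, 0, -0.113]], [-1, [0.5, 0.75, 0.25], [0, 0, -0.113]], [-1, [0.5, 0.75, 0.25], [0, 0, -0.113]], [-1, [0.5, 0.75, 0.25], [0, 0, -0.113]]])

```text
t: 1.1
tool_pos: [0.418, -0.2856, 0.3307]
tool_rot: [-3.141, -0.004, 0.002]
contact_force: [0.5, -0.2, 0.0]
opening: 0.0856
grip_force: 0.0
```

Emit:
jog_arm(deltas=[[-1, [0.4, 0.78, 0], [0, 0, 0]], [-1, [0.4, 0.78, 0], [0, 0, 0]], [-1, [0.4, 0.78, 0], [0, 0, 0]], [-1, [0.4, 0.78, 0], [0, 0, 0]], [-1, [0.4, 0.78, 0], [0, 0, 0]], [-1, [0.4, 0.78, 0], [0, 0, 0]], [-1, [0.4, 0.78, 0], [0, 0, 0]], [-1, [0.4, 0.78, 0], [0, 0, 0]], [-1, [0.4, 0.78, 0], [0, 0, 0]], [-1, [0.4, 0.78, 0], [0, 0, 0]], [-1, [0.4, 0.78, 0], [0, 0, 0]], [-1, [0.4, 0.78, 0], [0, 0, 0]]])

```text
t: 2.1
tool_pos: [0.578, 0.0245, 0.3304]
tool_rot: [3.141, -0.001, -0.003]
contact_force: [-1.4, -0.2, -0.0]
opening: 0.0855
grip_force: 0.0
```

```bash
python3 - <<'E'
from h import *
import pickle
c=ctrl.get_calibration("wrist");im=ctrl.get_image("wrist");pickle.dump((c,im),open("w1.pkl","wb"))
cv2.imwrite("pics/w1.png",cv2.resize(im[:,:,::-1],(800,600),interpolation=2))
o=ctrl.get_obs();print(o["tool_pos"],o["tool_rot"],o["contact_force"],o["q"])
E
```

```text
[0.57793681 0.02441828 0.33073788] [ 3.14121735e+00 -1.48897868e-03 -1.60694223e-03] [ 0.28684858 -0.01566751 -0.19946218] [-8.61775596e-02 -9.67457714e-02  1.59650306e+00 -4.61940242e-04
  1.64282267e+00  1.48553378e+00]
```

View pics/w1.png

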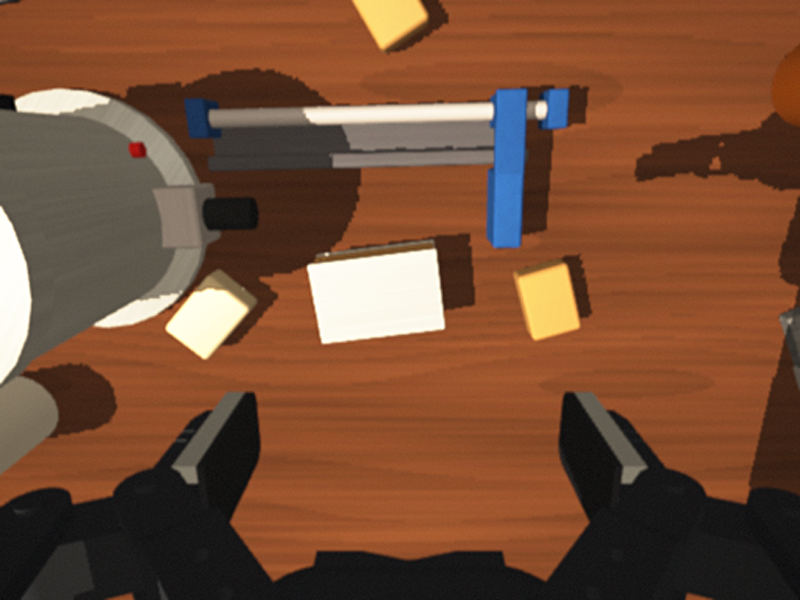

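The wrist view (enlarged 1.5625×) shows the mould's top at corners (308,264), (435,247), (444,328) and (322,343). The jaw top runs x 488–523, y 92–247, the black nozzle tip is at (257,212), and the fence top is the strip at about (332–495, 157). Blocks lie at (210,313) and (548,300).

```bash
python3 - <<'E'
from h import *
import pickle
c,im=pickle.load(open("w1.pkl","rb"));f=1.5625
R=lambda p,z:ray(c,(p[0]/f,p[1]/f),z)
hsv=cv2.cvtColor(im,cv2.COLOR_RGB2HSV)
def big(m,box):
    k=np.zeros_like(m);x0,y0,x1,y1=[int(v/f) for v in box];k[y0:y1,x0:x1]=m[y0:y1,x0:x1]
    cs,_=cv2.findContours(k,cv2.RETR_EXTERNAL,cv2.CHAIN_APPROX_NONE);return max(cs,key=cv2.contourArea)
def rect(ct,z):
    P=np.array([ray(c,p[0],z)[:2] for p in ct],np.float32)*1000
    r=cv2.minAreaRect(P);return P,r
m=big(cv2.inRange(hsv,(0,0,170),(60,70,255)),(290,230,470,360));P,r=rect(m,.046);print("mould",r,cv2.boxPoints(r).round(1).tolist())
b=big(cv2.inRange(hsv,(100,120,130),(125,255,255)),(470,160,540,260));P,r=rect(b,.046);print("jaw low part",r,cv2.boxPoints(r).round(1).tolist())
# left (front, +y) edge of the jaw
ys=P[:,0];fe=[(x,P[np.abs(P[:,0]-x)<1.5,1].max()) for x in np.arange(ys.min()+5,ys.max()-5,3)];print("front fit",np.polyfit(*np.array(fe).T,1),"x-range",ys.min(),ys.max())
for n,p,z in[("fence inner top L",(332,168),.025),("R",(490,164),.025),("nozzle tip ctr top",(257,200),.038),("tip bot edge",(256,227),.024),("tip mid",(258,213),.024),("housing end up",(205,185),.048),("lo",(205,245),.048),("rod l",(212,118),.03),("rod r",(492,111),.03)]:print(n,R(p,z).round(4))
for n,bx in(("block_b",(160,265,262,365)),("block_a",(505,255,590,345))):
    q=big(cv2.inRange(hsv,(12,60,170),(40,255,255)),bx);P,r=rect(q,.029);print(n,r,cv2.boxPoints(r).round(0).tolist())
E
```

```text
mould ((524.8609619140625, 51.82389450073242), (72.8052749633789, 110.13703155517578), 7.290297985076904) [[481.79998779296875, 101.80000305175781], [495.70001220703125, -7.400000095367432], [568.0, 1.7999999523162842], [554.0, 111.0999984741211]]
jaw low part ((604.6525268554688, -53.93901824951172), (70.0651626586914, 27.57253646850586), 1.4201793670654297) [[569.2999877929688, -41.0], [570.0, -68.5999984741211], [640.0, -66.9000015258789], [639.2999877929688, -39.29999923706055]]
front fit [ 7.73912779e-03 -4.57621257e+01] x-range 569.92377 639.47125
fence inner top L [0.6319 0.0889 0.025 ]
R [ 0.6351 -0.044   0.025 ]
nozzle tip ctr top [0.6068 0.1507 0.038 ]
tip bot edge [0.582  0.1576 0.024 ]
tip mid [0.5942 0.1548 0.024 ]
housing end up [0.6198 0.1886 0.048 ]
lo [0.5708 0.1944 0.048 ]
rod l [0.6715 0.1837 0.03  ]
rod r [ 0.6766 -0.043   0.03  ]
block_b ((499.7788391113281, 209.47091674804688), (48.46445083618164, 70.67274475097656), 47.75526809692383) [[457.0, 215.0], [510.0, 168.0], [542.0, 204.0], [490.0, 251.0]]
block_a ((515.8429565429688, -100.03388977050781), (69.89518737792969, 47.926273345947266), 17.22906494140625) [[475.0, -87.0], [490.0, -133.0], [556.0, -113.0], [542.0, -67.0]]
```

Mould top measures 72.8 × 110.1 mm (given 72 × 110): centre (525, 52) mm, yaw 0.127. Bed yaw is about 0.024 and its origin about (633, 51) mm. The fence, rod and nozzle agree on this. I'll go behind the mould with open fingers along bed y.

Emit:
jog_arm(deltas=[[-1, [-0.313, 0.064, 0], [0, 0, 0.0076]], [-1, [-0.313, 0.064, 0], [0, 0, 0.0076]], [-1, [-0.313, 0.064, 0], [0, 0, 0.0076]], [-1, [-0.313, 0.064, 0], [0, 0, 0.0076]], [-1, [-0.313, 0.064, 0], [0, 0, 0.0076]], [-1, [-0.313, 0.064, -0.4], [0, 0, 0.0076]], [-1, [-0.313, 0.064, -0.4], [0, 0, 0.0076]], [-1, [-0.313, 0.064, -0.4], [0, 0, 0.0076]], [-1, [-0.313, 0.064, -0.4], [0, 0, 0.0076]], [-1, [-0.313, 0.064, -0.4], [0, 0, 0.0076]], [-1, [-0.313, 0.064, -0.4], [0, 0, 0.0076]]])

```text
t: 3.07
tool_pos: [0.4524, 0.0511, 0.1697]
tool_rot: [-3.141, -0.038, 0.007]
contact_force: [0.7, -0.3, 1.2]
opening: 0.0853
grip_force: 0.0
```

Emit:
jog_arm(deltas=[[-1, [0, 0, -0.1], [0, 0, 0]], [-1, [0, 0, -0.2], [0, 0, 0]], [-1, [0, 0, -0.3], [0, 0, 0]], [-1, [0, 0, -0.36], [0, 0, 0]], [-1, [0, 0, -0.38], [0, 0, 0]], [-1, [0, 0, -0.4], [0, 0, 0]], [-1, [0, 0, -0.41], [0, 0, 0]], [-1, [0, 0, -0.41], [0, 0, 0]], [-1, [0, 0, -0.41], [0, 0, 0]]])

```text
t: 3.82
tool_pos: [0.4552, 0.0518, 0.0095]
tool_rot: [3.141, 0.04, 0.006]
contact_force: [-0.3, -0.3, 0.7]
opening: 0.0855
grip_force: 0.0
```

```bash
python3 - <<'E'
from h import *
o=ctrl.get_obs();print(o["t"],o["tool_pos"],o["tool_rot"],o["contact_force"])
im=ctrl.get_image("wrist");cv2.imwrite("pics/w2.png",cv2.resize(im[:,:,::-1],(640,480)))
E
```

```text
3.8167 [0.45521363 0.0518255  0.00951825] [3.14106114 0.04031235 0.00620339] [-0.28114472 -0.2727128   0.73405306]
```

View pics/w2.png

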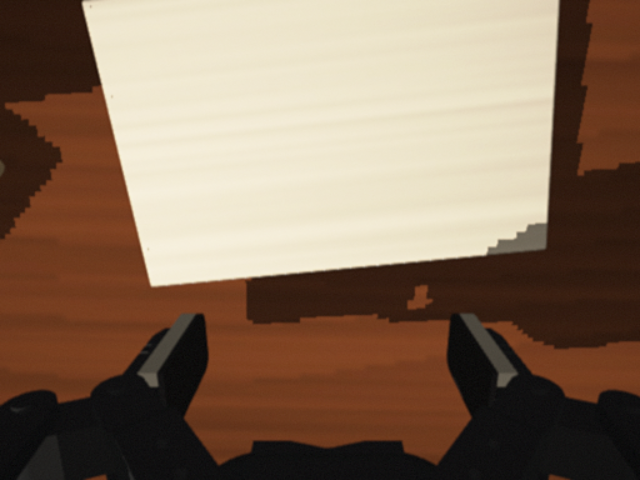

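The view shows the mould ahead of the two open fingers (mould near edge from (150,287) to (547,250)) and clear of them. I'll push it toward the fence slowly.

Emit:
jog_arm(deltas=[[-1, [0.006, 0, -0.008], [0, 0, 0]], [-1, [0.012, 0, -0.016], [0, 0, 0]], [-1, [0.018, 0, -0.016], [0, 0, 0]], [-1, [0.024, 0.001, -0.016], [0, 0, 0]], [-1, [0.03, 0.001, -0.016], [0, 0, 0]], [-1, [0.036, 0.001, -0.016], [0, 0, 0]], [-1, [0.042, 0.001, -0.016], [0, 0, 0]], [-1, [0.048, 0.001, -0.016], [0, 0, 0]], [-1, [0.054, 0.001, -0.016], [0, 0, 0]], [-1, [0.06, 0.0015, -0.016], [0, 0, 0]], [-1, [0.066, 0.0015, -0.016], [0, 0, 0]], [-1, [0.072, 0.0015, -0.016], [0, 0, 0]]])

```text
t: 4.87
tool_pos: [0.4819, 0.0527, 0.0007]
tool_rot: [-3.141, -0.04, 0.001]
contact_force: [-0.9, 1.5, 0.4]
opening: 0.0853
grip_force: 0.6
```

Emit:
jog_arm(deltas=[[-1, [0.006, 0, 0], [0, 0, 0]], [-1, [0.012, 0, 0], [0, 0, 0]], [-1, [0.018, 0, 0], [0, 0, 0]], [-1, [0.024, 0.001, 0], [0, 0, 0]], [-1, [0.03, 0.001, 0], [0, 0, 0]], [-1, [0.036, 0.001, 0], [0, 0, 0]], [-1, [0.042, 0.001, 0], [0, 0, 0]], [-1, [0.048, 0.001, 0], [0, 0, 0]], [-1, [0.054, 0.001, 0], [0, 0, 0]], [-1, [0.06, 0.0015, 0], [0, 0, 0]], [-1, [0.066, 0.0015, 0], [0, 0, 0]], [-1, [0.072, 0.0015, 0], [0, 0, 0]]])

```text
t: 5.87
tool_pos: [0.5109, 0.0532, 0.0009]
tool_rot: [-3.141, -0.04, 0.0]
contact_force: [-0.9, 0.1, -1.4]
opening: 0.0853
grip_force: 0.6
```

Emit:
jog_arm(deltas=[[-1, [0.006, 0, 0], [0, 0, 0]], [-1, [0.012, 0, 0], [0, 0, 0]], [-1, [0.018, 0, 0], [0, 0, 0]], [-1, [0.024, 0.001, 0], [0, 0, 0]], [-1, [0.03, 0.001, 0], [0, 0, 0]], [-1, [0.036, 0.001, 0], [0, 0, 0]], [-1, [0.042, 0.001, 0], [0, 0, 0]], [-1, [0.047, 0.001, 0], [0, 0, 0]], [-1, [0.052, 0.001, 0], [0, 0, 0]], [-1, [0.056, 0.0015, 0], [0, 0, 0]], [-1, [0.06, 0.0015, 0], [0, 0, 0]], [-1, [0.06, 0.0015, 0], [0, 0, 0]]])

```text
t: 6.87
tool_pos: [0.5352, 0.0538, 0.001]
tool_rot: [-3.141, -0.04, -0.001]
contact_force: [-1.0, -0.3, -1.1]
opening: 0.0855
grip_force: 0.3
```

```bash
python3 - <<'E'
from h import *
o=ctrl.get_obs();print(o["t"],o["tool_pos"],o["tool_rot"],o["contact_force"])
im=ctrl.get_image("wrist");cv2.imwrite("pics/w3.png",cv2.resize(im[:,:,::-1],(640,480)))
E
```

```text
6.8667 [0.53515078 0.0537878  0.00103664] [-3.14131374e+00 -4.02997929e-02 -9.71262318e-04] [-1.00782038 -0.33202774 -1.10999232]
```

View pics/w3.png

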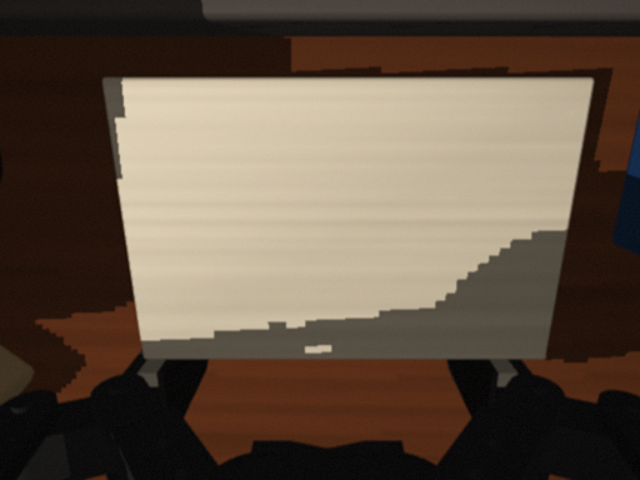

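The mould is now square on both fingers: its far edge is at row 78 and the fence edge at row 36, a gap of about 14 mm. Creeping on.

Emit:
jog_arm(deltas=[[-1, [0.004, 0, 0], [0, 0, 0]], [-1, [0.008, 0, 0], [0, 0, 0]], [-1, [0.012, 0, 0], [0, 0, 0]], [-1, [0.016, 0.0005, 0], [0, 0, 0]], [-1, [0.02, 0.0005, 0], [0, 0, 0]], [-1, [0.024, 0.0005, 0], [0, 0, 0]], [-1, [0.026, 0.0005, 0], [0, 0, 0]], [-1, [0.026, 0.0005, 0], [0, 0, 0]]])

```text
t: 7.58
tool_pos: [0.5455, 0.054, 0.001]
tool_rot: [-3.141, -0.04, -0.001]
contact_force: [-2.6, -0.0, 1.9]
opening: 0.0856
grip_force: 1.3
```

Emit:
jog_arm(deltas=[[-1, [0.002, 0, 0], [0, 0, 0]], [-1, [0.004, 0, 0], [0, 0, 0]], [-1, [0.004, 0, 0], [0, 0, 0]]])

```text
t: 7.83
tool_pos: [0.5469, 0.054, 0.0009]
tool_rot: [-3.141, -0.04, -0.001]
contact_force: [-2.9, 0.4, 1.4]
opening: 0.0855
grip_force: 1.2
```

Emit:
jog_arm(deltas=[[-1, [0.002, 0, 0], [0, 0, 0]], [-1, [0.004, 0, 0], [0, 0, 0]], [-1, [0.004, 0, 0], [0, 0, 0]]])

```text
t: 8.08
tool_pos: [0.5486, 0.054, 0.0008]
tool_rot: [-3.141, -0.04, -0.001]
contact_force: [-1.6, -0.1, 0.2]
opening: 0.0853
grip_force: 0.9
```

Emit:
jog_arm(deltas=[[-1, [0.002, 0, 0], [0, 0, 0]], [-1, [0.004, 0, 0], [0, 0, 0]], [-1, [0.004, 0, 0], [0, 0, 0]]])

```text
t: 8.33
tool_pos: [0.5502, 0.054, 0.0008]
tool_rot: [-3.141, -0.04, -0.001]
contact_force: [-1.9, -0.3, -0.6]
opening: 0.0854
grip_force: 0.8
```

Emit:
jog_arm(deltas=[[-1, [0.002, 0, 0], [0, 0, 0]], [-1, [0.002, 0, 0], [0, 0, 0]]])

```text
t: 8.5
tool_pos: [0.5505, 0.054, 0.0008]
tool_rot: [-3.141, -0.04, 0.001]
contact_force: [-3.6, 0.6, 1.5]
opening: 0.0854
grip_force: 1.8
```

Emit:
jog_arm(deltas=[[-1, [0.002, 0, 0], [0, 0, 0]], [-1, [0.002, 0, 0], [0, 0, 0]]])

```text
t: 8.67
tool_pos: [0.5504, 0.054, 0.0008]
tool_rot: [3.141, 0.04, -0.005]
contact_force: [-7.7, 0.1, 4.9]
opening: 0.0853
grip_force: 3.7
```

The fingers met resistance at bed x −82 mm (expected −83), so the mould is flush. I'll back off, rise, and go behind the jaw with the gripper shut and turned 90°.

Emit:
jog_arm(deltas=[[-1, [-0.02, 0, 0], [0, 0, 0]], [-1, [-0.075, 0, 0], [0, 0, 0]], [-1, [-0.075, 0, 0.1], [0, 0, 0]], [-1, [-0.075, 0, 0.2], [0, 0, 0]], [-1, [-0.075, 0, 0.3], [0, 0, 0]], [-1, [-0.075, 0, 0.45], [0, 0, 0]], [-1, [-0.075, 0, 0.45], [0, 0, 0]], [-1, [-0.075, 0, 0.45], [0, 0, 0]]])

```text
t: 9.33
tool_pos: [0.5257, 0.0539, 0.1885]
tool_rot: [3.141, 0.041, 0.023]
contact_force: [-0.0, 0.3, 0.3]
opening: 0.0852
grip_force: 0.0
```

Emit:
jog_arm(deltas=[[1, [0.2, -0.385, 0], [0, 0, 0.5]], [1, [0.2, -0.385, 0], [0, 0, 0.5]], [1, [0.2, -0.385, 0], [0, 0, 0.5]], [1, [0.2, -0.385, 0], [0, 0, 0.5]], [1, [0.2, -0.385, 0], [0, 0, 0.5]], [1, [0.2, -0.385, 0], [0, 0, 0.5]], [1, [0.2, -0.385, 0], [0, 0, 0.5]], [1, [0.2, -0.385, 0], [0, 0, 0.5]], [1, [0.2, -0.385, 0], [0, 0, 0.5]], [1, [0.2, -0.385, 0], [0, 0, 0.5]], [1, [0.2, -0.385, 0], [0, 0, 0.5]], [1, [0.2, -0.385, 0], [0, 0, 0.5]]], squeeze=60)

```text
t: 10.33
tool_pos: [0.6011, -0.1, 0.1793]
tool_rot: [-2.273, -2.167, 0.0]
contact_force: [0.9, 0.2, -0.4]
opening: 0.0002
grip_force: 0.0
```

```bash
python3 - <<'E'
from h import *
o=ctrl.get_obs();print(o["t"],o["tool_pos"],o["tool_rot"],o["opening"],o["q"])
c=ctrl.get_calibration("wrist");im=ctrl.get_image("wrist")
import pickle;pickle.dump((c,im),open("w4.pkl","wb"))
cv2.imwrite("pics/w4.png",cv2.resize(im[:,:,::-1],(640,480)))
E
```

```text
10.3333 [ 0.60112392 -0.09998208  0.17928271] [-2.27343143e+00 -2.16747004e+00  4.52112040e-04] 0.00020253134735533733 [-2.86883758e-01  5.32206800e-02  1.70044136e+00  3.70536182e-06
  1.38851391e+00 -2.39172818e-01]
```

View pics/w4.png

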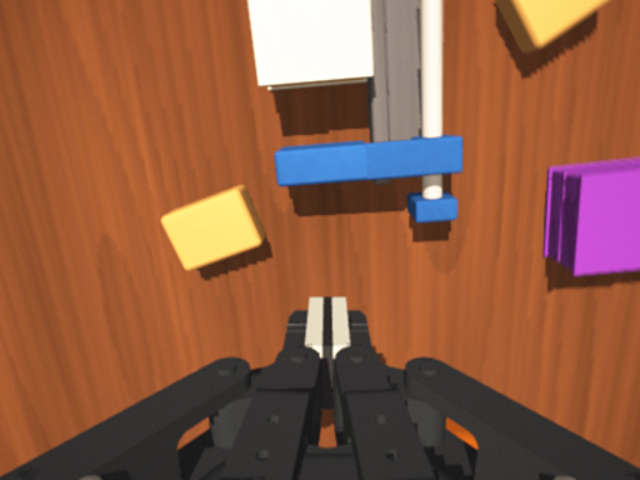

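The mould's right side lies against the grey fence, with no gap visible. The jaw's back edge runs (278,185)–(462,173), its near end is at column 278, and block_a at (213,228) is clear of the fingers.

```bash
python3 - <<'E'
from h import *
import pickle
c,im=pickle.load(open("w4.pkl","rb"));f=1.25
O=np.array([.6327,.0507]);t=.024;B=np.array([[np.cos(t),np.sin(t)],[-np.sin(t),np.cos(t)]])
for n,p,z in[("jaw back near",(279,186),.002),("jaw back near top",(277,151),.046),("front",(360,142),.046),("back top",(365,178),.046),("mould c",(259,84),.046),("mould c2",(372,76),.046),("fence edge",(374,130),.025),("blk_a",(265,240),.028)]:
    P=ray(c,(p[0]/f,p[1]/f),z)[:2];print(n,P.round(4),"bed",((B@(P-O))*1000).round(1))
E
```

```text
jaw back near [ 0.5641 -0.0766] bed [ -71.6 -125.6]
jaw back near top [ 0.5702 -0.0465] bed [-64.8 -95.7]
front [ 0.6247 -0.0433] bed [-10.2 -93.8]
back top [ 0.6275 -0.0669] bed [  -8.  -117.5]
mould c [ 0.5624 -0.0049] bed [-71.6 -53.9]
mould c2 [ 0.6332 -0.0037] bed [ -0.8 -54.4]
fence edge [ 0.6362 -0.037 ] bed [  1.4 -87.8]
blk_a [ 0.5537 -0.1122] bed [ -82.9 -161. ]
```

Measurements agree: jaw front at bed y −94.5, back −118, mould near end −54 with its face at x ≈ −0.8. I'll descend behind the jaw.

Emit:
jog_arm(deltas=[[1, [0, 0, -0.1], [0, 0, 0.023]], [1, [0, 0, -0.2], [0, 0, 0.023]], [1, [0, 0, -0.28], [0, 0, 0.023]], [1, [0, 0, -0.35], [0, 0, 0.023]], [1, [0, 0, -0.39], [0, 0, 0.023]], [1, [0, 0, -0.4], [0, 0, 0.023]], [1, [0, 0, -0.4], [0, 0, 0.023]]])

```text
t: 10.97
tool_pos: [0.5998, -0.0996, 0.0184]
tool_rot: [-2.2, -2.237, 0.003]
contact_force: [0.3, -0.6, 0.2]
opening: -0.0001
grip_force: 0.0
```

Emit:
jog_arm(deltas=[[1, [0, 0.01, 0], [0, 0, 0]], [1, [0, 0.02, 0], [0, 0, 0]], [1, [0, 0.03, 0], [0, 0, 0]], [1, [0, 0.035, 0], [0, 0, 0]], [1, [0, 0.04, 0], [0, 0, 0]], [1, [0, 0.045, 0], [0, 0, 0]], [1, [0, 0.05, 0], [0, 0, 0]], [1, [-0.001, 0.055, 0], [0, 0, 0]], [1, [-0.001, 0.06, 0], [0, 0, 0]], [1, [-0.001, 0.065, 0], [0, 0, 0]], [1, [-0.001, 0.07, 0], [0, 0, 0]], [1, [-0.001, 0.075, 0], [0, 0, 0]]])

```text
t: 11.97
tool_pos: [0.6016, -0.073, 0.0214]
tool_rot: [2.197, 2.238, -0.005]
contact_force: [-0.2, -10.0, -0.2]
opening: 0.0
grip_force: 5.1
```

The force is 10 N, the jaw's drag, so it is sliding. Continuing toward the mould.

Emit:
jog_arm(deltas=[[1, [0, 0.005, 0], [0, 0, 0]], [1, [0, 0.01, 0], [0, 0, 0]], [1, [0, 0.015, 0], [0, 0, 0]], [1, [0, 0.02, 0], [0, 0, 0]], [1, [-0.001, 0.025, 0], [0, 0, 0]], [1, [-0.001, 0.03, 0], [0, 0, 0]], [1, [-0.001, 0.035, 0], [0, 0, 0]], [1, [-0.001, 0.04, 0], [0, 0, 0]], [1, [-0.001, 0.045, 0], [0, 0, 0]], [1, [-0.001, 0.05, 0], [0, 0, 0]], [1, [-0.0015, 0.055, 0], [0, 0, 0]], [1, [-0.0015, 0.06, 0], [0, 0, 0]]])

```text
t: 12.97
tool_pos: [0.6009, -0.049, 0.0214]
tool_rot: [2.197, 2.238, -0.005]
contact_force: [0.3, -11.1, 0.2]
opening: 0.0
grip_force: 5.1
```

Emit:
jog_arm(deltas=[[1, [0, 0.005, 0], [0, 0, 0]], [1, [0, 0.01, 0], [0, 0, 0]], [1, [0, 0.015, 0], [0, 0, 0]], [1, [0, 0.02, 0], [0, 0, 0]], [1, [-0.001, 0.025, 0], [0, 0, 0]], [1, [-0.001, 0.03, 0], [0, 0, 0]], [1, [-0.001, 0.035, 0], [0, 0, 0]], [1, [-0.001, 0.04, 0], [0, 0, 0]], [1, [-0.001, 0.045, 0], [0, 0, 0]], [1, [-0.001, 0.05, 0], [0, 0, 0]], [1, [-0.0015, 0.055, 0], [0, 0, 0]], [1, [-0.0015, 0.06, 0], [0, 0, 0]]])

```text
t: 13.97
tool_pos: [0.6004, -0.026, 0.0214]
tool_rot: [2.196, 2.238, -0.007]
contact_force: [-0.3, -13.7, -0.6]
opening: -0.0
grip_force: 6.9
```

Emit:
jog_arm(deltas=[[1, [0, 0.005, 0], [0, 0, 0]], [1, [0, 0.01, 0], [0, 0, 0]], [1, [0, 0.015, 0], [0, 0, 0]], [1, [0, 0.02, 0], [0, 0, 0]], [1, [-0.001, 0.025, 0], [0, 0, 0]], [1, [-0.001, 0.03, 0], [0, 0, 0]], [1, [-0.001, 0.035, 0], [0, 0, 0]], [1, [-0.001, 0.04, 0], [0, 0, 0]]])

```text
t: 14.63
tool_pos: [0.6, -0.01, 0.0214]
tool_rot: [2.196, 2.238, -0.008]
contact_force: [-1.2, -13.7, 0.3]
opening: -0.0001
grip_force: 7.0
```

Force has settled at 13.7 N (jaw drag plus mould friction). The mould's front is about 20 mm short of the nozzle; I'll go near it, then creep.

Emit:
jog_arm(deltas=[[1, [0, 0.005, 0], [0, 0, 0]], [1, [0, 0.01, 0], [0, 0, 0]], [1, [0, 0.015, 0], [0, 0, 0]], [1, [0, 0.02, 0], [0, 0, 0]], [1, [-0.001, 0.025, 0], [0, 0, 0]], [1, [-0.001, 0.03, 0], [0, 0, 0]], [1, [-0.001, 0.035, 0], [0, 0, 0]], [1, [-0.001, 0.04, 0], [0, 0, 0]]])

```text
t: 15.3
tool_pos: [0.5996, 0.0059, 0.0214]
tool_rot: [2.196, 2.238, -0.008]
contact_force: [-0.7, -13.5, 0.6]
opening: 0.0004
grip_force: 7.1
```

Emit:
jog_arm(deltas=[[1, [0, 0.0025, 0], [0, 0, 0]], [1, [0, 0.005, 0], [0, 0, 0]], [1, [0, 0.0075, 0], [0, 0, 0]]])

```text
t: 15.55
tool_pos: [0.5995, 0.0088, 0.0214]
tool_rot: [2.196, 2.238, -0.008]
contact_force: [-0.7, -14.1, 1.6]
opening: -0.0
grip_force: 7.2
```

Emit:
jog_arm(deltas=[[1, [0, 0.0025, 0], [0, 0, 0]], [1, [0, 0.005, 0], [0, 0, 0]], [1, [0, 0.0075, 0], [0, 0, 0]]])

```text
t: 15.8
tool_pos: [0.5995, 0.0117, 0.0214]
tool_rot: [2.196, 2.238, -0.009]
contact_force: [-0.8, -14.0, 1.9]
opening: -0.0001
grip_force: 7.3
```

Emit:
jog_arm(deltas=[[1, [0, 0.0025, 0], [0, 0, 0]], [1, [0, 0.005, 0], [0, 0, 0]], [1, [0, 0.0075, 0], [0, 0, 0]]])

```text
t: 16.05
tool_pos: [0.5994, 0.0145, 0.0214]
tool_rot: [2.196, 2.238, -0.009]
contact_force: [-2.5, -14.7, 0.4]
opening: 0.0005
grip_force: 7.7
```

Emit:
jog_arm(deltas=[[1, [0, 0.0025, 0], [0, 0, 0]], [1, [0, 0.005, 0], [0, 0, 0]]])

```text
t: 16.22
tool_pos: [0.5993, 0.0164, 0.0214]
tool_rot: [2.196, 2.238, -0.01]
contact_force: [-2.1, -16.1, 1.3]
opening: -0.0003
grip_force: 7.8
```

Emit:
jog_arm(deltas=[[1, [0, 0.0025, 0], [0, 0, 0]], [1, [0, 0.005, 0], [0, 0, 0]]])

```text
t: 16.38
tool_pos: [0.5993, 0.0184, 0.0214]
tool_rot: [2.196, 2.238, -0.01]
contact_force: [-0.7, -16.2, 2.4]
opening: -0.0001
grip_force: 7.9
```

Emit:
jog_arm(deltas=[[1, [0, 0.0025, 0], [0, 0, 0]], [1, [0, 0.005, 0], [0, 0, 0]]])

```text
t: 16.55
tool_pos: [0.5992, 0.0203, 0.0214]
tool_rot: [2.196, 2.238, -0.01]
contact_force: [-1.5, -16.1, 1.7]
opening: -0.0002
grip_force: 8.1
```

Emit:
jog_arm(deltas=[[1, [0, 0.0025, 0], [0, 0, 0]], [1, [0, 0.005, 0], [0, 0, 0]]])

```text
t: 16.72
tool_pos: [0.5992, 0.0222, 0.0214]
tool_rot: [2.196, 2.238, -0.011]
contact_force: [-2.9, -16.5, 2.6]
opening: 0.0001
grip_force: 8.2
```

Emit:
jog_arm(deltas=[[1, [0, 0.0025, 0], [0, 0, 0]], [1, [0, 0.005, 0], [0, 0, 0]]])

```text
t: 16.88
tool_pos: [0.5991, 0.0241, 0.0214]
tool_rot: [2.196, 2.238, -0.011]
contact_force: [-3.1, -16.8, 2.2]
opening: -0.0001
grip_force: 8.3
```

Emit:
jog_arm(deltas=[[1, [0, 0.0025, 0], [0, 0, 0]], [1, [0, 0.005, 0], [0, 0, 0]]])

```text
t: 17.05
tool_pos: [0.5991, 0.0261, 0.0214]
tool_rot: [2.196, 2.238, -0.011]
contact_force: [-3.2, -16.7, 2.6]
opening: 0.0001
grip_force: 8.4
```

Emit:
jog_arm(deltas=[[1, [0, 0.0025, 0], [0, 0, 0]], [1, [0, 0.005, 0], [0, 0, 0]]])

```text
t: 17.22
tool_pos: [0.599, 0.028, 0.0214]
tool_rot: [2.196, 2.238, -0.012]
contact_force: [-2.8, -17.8, 2.7]
opening: 0.0
grip_force: 8.6
```

Emit:
jog_arm(deltas=[[1, [0, 0.0025, 0], [0, 0, 0]], [1, [0, 0.0025, 0], [0, 0, 0]]])

```text
t: 17.38
tool_pos: [0.599, 0.029, 0.0214]
tool_rot: [2.196, 2.238, -0.012]
contact_force: [-1.8, -17.5, 3.8]
opening: -0.0004
grip_force: 8.5
```

Emit:
jog_arm(deltas=[[1, [0, 0.0025, 0], [0, 0, 0]], [1, [0, 0.0025, 0], [0, 0, 0]]])

```text
t: 17.55
tool_pos: [0.599, 0.0297, 0.0214]
tool_rot: [2.196, 2.238, -0.012]
contact_force: [-3.0, -18.3, 3.4]
opening: -0.0001
grip_force: 9.0
```

The pin seems to be met at TCP y ≈ 0.029 (force rising, steps shortening). I need about 3.5 mm more.

Emit:
jog_arm(deltas=[[1, [0, 0.0025, 0], [0, 0, 0]], [1, [0, 0.0025, 0], [0, 0, 0]]])

```text
t: 17.72
tool_pos: [0.599, 0.0304, 0.0214]
tool_rot: [2.195, 2.238, -0.013]
contact_force: [-4.0, -18.9, 3.0]
opening: 0.0002
grip_force: 9.4
```

Emit:
jog_arm(deltas=[[1, [0, 0.0025, 0], [0, 0, 0]], [1, [0, 0.0025, 0], [0, 0, 0]], [1, [0, 0.0025, 0], [0, 0, 0]]])

```text
t: 17.97
tool_pos: [0.599, 0.0312, 0.0214]
tool_rot: [2.195, 2.238, -0.014]
contact_force: [-3.6, -19.6, 2.6]
opening: 0.0005
grip_force: 9.8
```

Emit:
jog_arm(deltas=[[1, [0, 0.0025, 0], [0, 0, 0]], [1, [0, 0.0025, 0], [0, 0, 0]], [1, [0, 0.0025, 0], [0, 0, 0]]])

```text
t: 18.22
tool_pos: [0.5989, 0.032, 0.0214]
tool_rot: [2.195, 2.238, -0.014]
contact_force: [-2.7, -20.2, 3.3]
opening: -0.0
grip_force: 10.2
```

Emit:
jog_arm(deltas=[[1, [0, 0.0015, 0], [0, 0, 0]], [1, [0, 0.0015, 0], [0, 0, 0]], [1, [0, 0.0015, 0], [0, 0, 0]]])

```text
t: 18.47
tool_pos: [0.599, 0.0323, 0.0214]
tool_rot: [2.195, 2.237, -0.015]
contact_force: [-3.4, -22.1, 3.5]
opening: 0.0003
grip_force: 10.6
```

Emit:
jog_arm(deltas=[[1, [0, -0.01, 0], [0, 0, 0]], [1, [0, -0.03, 0], [0, 0, 0]], [1, [0, -0.07, 0], [0, 0, 0]], [1, [0, -0.12, 0], [0, 0, 0]], [1, [0, -0.12, 0.1], [0, 0, 0]], [1, [0, -0.12, 0.2], [0, 0, 0]], [1, [0, -0.12, 0.3], [0, 0, 0]], [1, [0, -0.12, 0.4], [0, 0, 0]], [1, [0, -0.12, 0.5], [0, 0, 0]], [1, [0, -0.12, 0.5], [0, 0, 0]]])

```text
t: 19.3
tool_pos: [0.6038, -0.0099, 0.2323]
tool_rot: [2.191, 2.232, 0.017]
contact_force: [1.4, 0.5, 1.6]
opening: -0.0002
grip_force: 0.0
```

```bash
python3 - <<'E'
from h import *
import pickle
o=ctrl.get_obs();print(o["t"],o["tool_pos"],o["contact_force"])
c=ctrl.get_calibration("wrist");im=ctrl.get_image("wrist");pickle.dump((c,im),open("w5.pkl","wb"))
cv2.imwrite("pics/w5.png",cv2.resize(im[:,:,::-1],(640,480)))
hsv=cv2.cvtColor(im,cv2.COLOR_RGB2HSV);m=cv2.inRange(hsv,(0,0,150),(60,70,255))
for k in cv2.findContours(m,0,1)[0]:
    if cv2.contourArea(k)>1500:
        r=cv2.minAreaRect(np.array([ray(c,p[0],.046)[:2]*1000 for p in k],np.float32));print(r)
E
```

```text
19.3 [ 0.60380593 -0.00988046  0.23228937] [1.42431899 0.48572084 1.57257469]
((660.9838256835938, -17.671043395996094), (33.918827056884766, 122.88034057617188), 1.3811355829238892)
((599.2650146484375, 104.75660705566406), (79.5784912109375, 74.85873413085938), 1.8547778129577637)
```

View pics/w5.png

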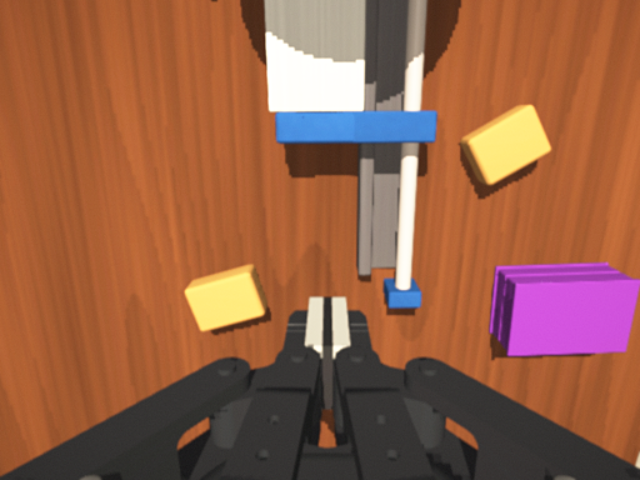

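The mould sits between the fence (col 365) and jaw (row 112), square, with the bystanders where they were. One check of its flushness by number, then I'll hand in.

```bash
python3 - <<'E'
from h import *
import pickle
c,im=pickle.load(open("w5.pkl","rb"));f=1.25
O=np.array([.6327,.0507]);t=.024;B=np.array([[np.cos(t),np.sin(t)],[-np.sin(t),np.cos(t)]])
b=[]
for p in[(268,110),(265,10),(366,110)]:
    b.append(B@(ray(c,(p[0]/f,p[1]/f),.046)[:2]-O)*1000);print(b[-1].round(1))
yaw=(b[0][0]-b[1][0])/(b[1][1]-b[0][1]);print("yaw err",yaw,"centre x",(b[0][0]+b[2][0])/2)
if abs(yaw)<.05 and abs((b[0][0]+b[2][0])/2+36)<3.5: print(ctrl.finish_job())
E
```

```text
[-72.   18.1]
[-70.9  85.7]
[ 2.4 17.7]
yaw err -0.016413935733931025 centre x -34.815391027834586
the job is handed in; nothing more can be done
None
```

The job is handed in at about 19.3 s: the mould is clamped square on the fence, its centre at bed x about −35 mm and its yaw about 0.016 rad off. I estimate it presses on the nozzle with 4 to 7 N, judged from the pushing force because the nozzle force can't be read directly.

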